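# Pack the shoe-care kit tray

## Robot

A 6-joint arm with a two-finger parallel gripper is mounted at the origin on the work surface. World frame = base frame: x ahead of the robot, y to its left, z up, the work surface at z = 0. Lengths are in m, angles in rad, forces in N, time in s.
With the tool pointing down it reaches from about 0.35 to 0.775 m from the base axis. Payload 7.3 kg.
Tool frame: the origin (TCP) lies midway between the tips of the shut fingers; the grasp point (between the pads) lies 19 mm behind it; z points along the fingers, y is the line along which they close (so a half turn about z gives the same grasp; the last joint's range is limited). The gripper opens to 92 mm and grips with 3 to 60 N. Pads are 19 mm wide; open, the fingers measure 130 mm over their backs; the gripper's body (75 mm by 190 mm) begins 47 mm behind the grasp point.
Start: joints at [-1.483, 0.342, 1.524, -0, 1.275, -0.146], TCP at [0.122, -0.511, 0.227] pointing down, gripper open.
Joint ranges: [-2.53, 2.53], [-0.77, 2.02], [0.04, 2.7], [-1, 4.14], [0.28, 2.66], [-3.11, 3.11]. Speed limits (rad/s): [2.57, 2.57, 3.14, 3.14, 3.14, 3.14].

## Interface

Orientations are given as [roll, pitch, yaw] about the fixed x, y, z axes, in that order (R = Rz(yaw) Ry(pitch) Rx(roll)).
In Python, from cell import robot, read_camera, camera_params, nets gives the robot as it stands. The module is installed in compiled form; this text tells all that it offers.
- The arm moves only by the tool step_arm, never from a script. Its argument "steps" is a list of rows, each an object of numbers: "x", "y", "z": the shift along the tool's x, y, z as a fraction of full scale; "rx", "ry", "rz": the turn, a rotation vector about the tool's x, y, z as a fraction of full scale; "claw": the opening, from -1 (shut) to 1 (fully open). In form: [{"x": .., "y": .., "z": .., "rx": .., "ry": .., "rz": .., "claw": ..}, ...]. A call has 1 to 12 rows; each row is the pose to reach, as a shift and turn from the pose commanded when the call began, along the tool's axes at that moment; what a row does not reach only later rows make up. Full scale, the value 1, is 750 mm for a shift and pi/4 rad for a turn. A row lasts 1/12 s, in which the tool goes at most 41.7 mm and 7.16 degrees, less where a joint would pass 70% of its speed; a pose out of reach is approached as far as the arm can. A call with a number of a shift or a turn outside -1 to 1 is refused whole. A call with a gripper value outside its range is refused whole. The fingers move at their own pace and stop on an object; "squeeze" is the grip in N (left out, the last holds). Time passes only in rows, so rows that repeat a pose let the fingers close. It gives the time, the measured TCP pose, the force, the opening and the grip force at its end, in the units of the state.
- robot.observe(): the state, without advancing time (a new reading comes with each control period).
- read_camera(name): name is "scene" or "side" or "wrist"; returns (picture, depth): 400x640x3 uint8, blue, green, red; 400x640 float32, m along the optical axis (not along the pixel's ray), 0 where there is no reading.
- camera_params(name): a dict with "fx", "fy", "cx", "cy" (pixels), "R" (3x3) and "t" (3): a world point X has camera coordinates R X + t; the wrist camera has in their place "hand_eye" (4x4, takes a point from camera to tool coordinates, whose origin is the TCP and whose axes are the flange's). Camera axes: x right, y down, z forward; pixel columns grow to the right and rows downward; lengths in m; the calibration is good to about 2 mm. A picture is of the moment at which its call begins: read the wrist's pose just before it. camera_params takes no time and is no camera call.
- robot.hand_in(): hands the job in; it is judged then, once.
Trained networks look in the newest picture that a camera, given by its name, has taken for a name from the list of things; names that differ only in an ending like _2 or _b are one class to them, and where a whole thing is asked for, a point or a joint stands for the part that bears it (a point fixed in the world has none). Each returns a list of dicts, best first, with "conf" (0 to 1); they miss things now and then, are a little off and sometimes report something else, mostly with a low value. They report only what shows in the picture. A call takes as long as a camera call. They do not tell look-alikes from the thing itself.
- nets.masks_of(camera, query): "region" (400x640 bool, what is visible of it) and "box" ([left, top, right, bottom] in pixels, round what is visible of it).
- nets.landmark_of(camera, query): "pixel" ([row, column] in pixels: a listed point, or the origin of a listed thing).
The state is a dict: "time": time; "qpos": joint angles; "qvel": joint speeds; "joint_efforts": joint torques, N m; "tool_pos": TCP position; "tool_rot": TCP orientation; "contact_force": force on the tool from outside, world axes, zero at the start; "torque": the same for the moment, N m; "opening": finger opening in m; "grip_force": force on a finger pad.
Only numpy, scipy, OpenCV 4.12 (cv2) and the standard library are available. Lean on these libraries where they do the work, as an engineer would, in place of code of your own. Each camera call takes 0.05 s, during which the arm holds its last target. There are 200 camera calls.

## Task

Complete the shoe-care kit: put the cream jar, the shoe brush, the square sponge case and the D-shaped heel block each into the recess of its own shape in the tray's cork inserts, standing as it stands now, flat on the recess floor and the heel's round back at the recess's cut-corner end. The polish tin is already in the tray, so leave that tin and the spare tin on the bench where they are.

Things in the scene. Friction and masses are not known exactly. Their poses are not given: they have to be found in the camera images.
- jar: Loose shoe-cream jar standing upright, amber glass with black lid, round, 40 mm diameter, 46 mm tall, about 80 g. Origin at the centre of its underside, z up.
- brush: Loose wooden shoe brush lying on its dark bristles, 84 mm long (its x) by 36 mm wide (its y), 36 mm tall, about 70 g; the rigid wooden back is the upper 20 mm. Origin at the centre of its underside, z up.
- case: Loose square shine-sponge case, black base and grey lid, hard, 54 by 54 mm, 30 mm tall, about 60 g. Origin at the centre of its underside, z up.
- heel: Loose heel block, dark brown on black rubber, D-shaped from above, 60 mm long (x), 56 mm wide (y), 28 mm thick, about 90 g. Origin on its underside, on the midline, 15 mm in from the flat edge: flat edge at x = -15, half-round back (radius 28) reaching x = +45; straight parallel sides from x = -15 to +17 mm; z up.
- insert_jar: Fixed cork insert, 112 (x) by 92 (y) by 16 mm, in the wooden kit tray (walls 18 mm high; five inserts side by side along y, 94 mm apart, any order). Origin: centre of its underside, 4 mm above the bench; z up. Grey-lined recess 8 mm deep, its floor 8 mm above the origin: a 54 mm circle centred on the origin, for the jar.
- insert_brush: Fixed cork insert, 112 (x) by 92 (y) by 16 mm, in the wooden kit tray (walls 18 mm high; five inserts side by side along y, 94 mm apart, any order). Origin: centre of its underside, 4 mm above the bench; z up. Grey-lined recess 8 mm deep, its floor 8 mm above the origin: a rectangle 98 mm along x by 50 mm along y, centred on the origin, for the brush.
- insert_case: Fixed cork insert, 112 (x) by 92 (y) by 16 mm, in the wooden kit tray (walls 18 mm high; five inserts side by side along y, 94 mm apart, any order). Origin: centre of its underside, 4 mm above the bench; z up. Grey-lined recess 8 mm deep, its floor 8 mm above the origin: a 68 mm square centred on the origin, for the square case.
- insert_heel: Cork insert like insert_jar (same size, origin, recess depth). Recess D-shaped, for the heel: 74 mm (x) by 70 mm (y), centred on the origin, square corners at -x, cut corners at +x. The heel goes in with its x along the insert's x (flat edge at -x, round back at +x), its origin then at x = -15 mm, y = 0.
- tin_in_kit: Flat round metal polish tin, 62 mm diameter, 22 mm tall, already in its place in the kit: in the 76 mm round recess of the fifth cork insert of the tray. Origin at the centre of its underside, z up. Stays where it is.
- tin_spare: A second, identical polish tin (62 mm diameter, 22 mm tall), standing loose on the bench among the things to pack. Not needed, stays where it is. Origin at the centre of its underside, z up.
Not all that is in view belongs to the job. What is shaped like the jar but purple or yellow is not meant.

How it is judged:
By the outcome, as a careful person would: the job done as asked, in the order asked, and still so for the second after the job is handed in, with the robot touching nothing.
It also fails if it takes over 109 s, if anything falls off the work surface, if the arm or the gripper's body presses on something with over 40 N, if the wrist force passes 120 N, or if a joint passes its speed limit or range.

## Working session

There is one attempt and no reset: what is moved stays moved. The work goes in short steps, Python scripts to look and compute and a tool call to move; the robot and the scene stay as the last step left them, time stands still between calls to the robot, and variables do not carry over. Pictures are saved under pics/ and viewed, at most 14 in all, crops included, and the job is handed in when it is done.

Besides the shell and the picture viewer there is one more tool, called after "Call:" by a JSON object that holds its "api" and its "payload", one argument or row to a line. step_arm: Moves the arm, as the interface text tells. Its arguments: {"type":"object","properties":{"steps":{"type":"array","items":{"type":"object","properties":{"x":{"type":"number","minimum":-1,"maximum":1},"y":{"type":"number","minimum":-1,"maximum":1},"z":{"type":"number","minimum":-1,"maximum":1},"rx":{"type":"number","minimum":-1,"maximum":1},"ry":{"type":"number","minimum":-1,"maximum":1},"rz":{"type":"number","minimum":-1,"maximum":1},"claw":{"type":"number"}}}},"squeeze":{"type":"number"}},"required":["steps"]}

```bash
mkdir -p pics; cat > h.py <<'E'
from cell import robot, read_camera, camera_params, nets
import numpy as np, cv2
from scipy.spatial.transform import Rotation as Ro
def cam(name):
    p=camera_params(name); K=np.array([[p['fx'],0,p['cx']],[0,p['fy'],p['cy']],[0,0,1]])
    if name=='wrist':
        s=robot.observe(); T=np.eye(4); T[:3,:3]=Ro.from_euler('xyz',s['tool_rot']).as_matrix(); T[:3,3]=s['tool_pos']
        C=T@np.array(p['hand_eye'])
    else:
        R=np.array(p['R']);C=np.eye(4);C[:3,:3]=R.T;C[:3,3]=-R.T@np.array(p['t'])
    return K,C
def cloud(d,K,C):
    v,u=np.mgrid[:d.shape[0],:d.shape[1]]
    P=np.stack([(u-K[0,2])/K[0,0]*d,(v-K[1,2])/K[1,1]*d,d],-1)
    return P@C[:3,:3].T+C[:3,3]
E
python3 - <<'E'
from h import *
s=robot.observe(); print({k:np.round(v,3).tolist() for k,v in s.items()})
for n in ['scene','side']:
    im,d=read_camera(n); cv2.imwrite(f'pics/{n}0.png',im); K,C=cam(n); print(n,np.round(C,3).tolist(),K[0,0]); np.savez(f'{n}0.npz',im=im,d=d,K=K,C=C)
    P=cloud(d,K,C)
    for q in ['jar','brush','case','heel','insert_jar','insert_brush','insert_case','insert_heel','tin_in_kit','tin_spare']:
        for m in nets.masks_of(n,q)[:3]:
            r=m['region']&(d>0); 
            if r.sum()<5: continue
            X=P[r]; print(n,q,round(m['conf'],2),np.round(m['box']).tolist(),r.sum(),np.round(np.median(X,0),3),'top',np.round(np.percentile(X[:,2],95),3))
E
```

```text
{'time': 0.0, 'qpos': [-1.483, 0.343, 1.525, -0.0, 1.275, -0.146], 'qvel': [-0.001, 0.003, 0.0, 0.001, -0.002, 0.0], 'joint_efforts': [-0.002, -43.124, -24.422, 0.072, 0.056, -0.0], 'tool_pos': [0.122, -0.51, 0.226], 'tool_rot': [-3.14, -0.0, 0.234], 'contact_force': [-0.988, 0.6, 0.142], 'torque': [-0.017, -0.017, 0.031], 'grip_force': 0.0, 'opening': 0.092}
scene [[0.035, 0.786, -0.617, 1.145], [0.999, -0.034, 0.015, -0.025], [-0.009, -0.617, -0.787, 0.842], [0.0, 0.0, 0.0, 1.0]] 429.3766423118893
scene jar 0.85 [219.0, 173.0, 236.0, 199.0] 313 [ 0.46  -0.238  0.039] top 0.047
scene jar 0.65 [214.0, 152.0, 230.0, 173.0] 317 [ 0.382 -0.26   0.038] top 0.047
scene jar 0.54 [178.0, 164.0, 199.0, 186.0] 312 [ 0.414 -0.342  0.039] top 0.047
scene brush 0.72 [311.0, 161.0, 331.0, 193.0] 453 [ 0.444 -0.011  0.034] top 0.037
scene heel 0.59 [367.0, 163.0, 395.0, 190.0] 503 [0.433 0.146 0.026] top 0.029
scene insert_jar 0.97 [345.0, 222.0, 391.0, 271.0] 1807 [0.636 0.095 0.019] top 0.022
scene insert_brush 0.61 [307.0, 226.0, 351.0, 271.0] 1834 [0.636 0.001 0.017] top 0.021
scene insert_cas
[... 1041 characters left out ...]
21
side insert_jar 0.63 [297.0, 312.0, 324.0, 350.0] 937 [ 0.365 -0.273  0.045] top 0.047
side insert_brush 0.61 [336.0, 172.0, 398.0, 206.0] 1208 [0.632 0.003 0.019] top 0.021
side insert_case 0.76 [356.0, 194.0, 427.0, 237.0] 1722 [ 0.633 -0.094  0.019] top 0.021
side insert_case 0.28 [384.0, 219.0, 461.0, 272.0] 2320 [ 0.632 -0.193  0.019] top 0.022
side insert_heel 0.91 [378.0, 223.0, 460.0, 272.0] 2335 [ 0.632 -0.193  0.019] top 0.022
side tin_in_kit 0.73 [312.0, 141.0, 337.0, 159.0] 370 [0.625 0.175 0.034] top 0.036
side tin_in_kit 0.46 [281.0, 249.0, 314.0, 279.0] 957 [ 0.407 -0.132  0.022] top 0.024
side tin_spare 0.77 [282.0, 247.0, 313.0, 279.0] 957 [ 0.407 -0.132  0.022] top 0.024
```

View pics/scene0.png

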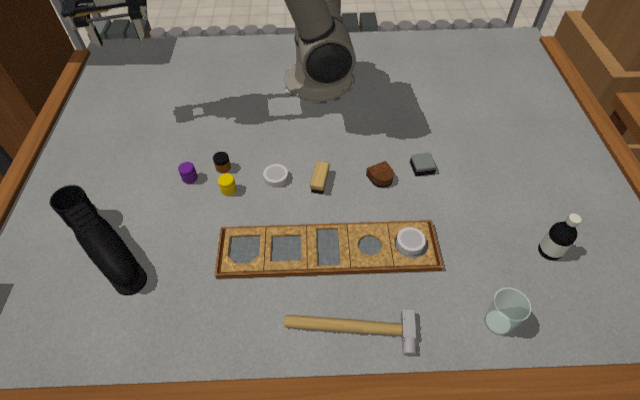

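View pics/side0.png

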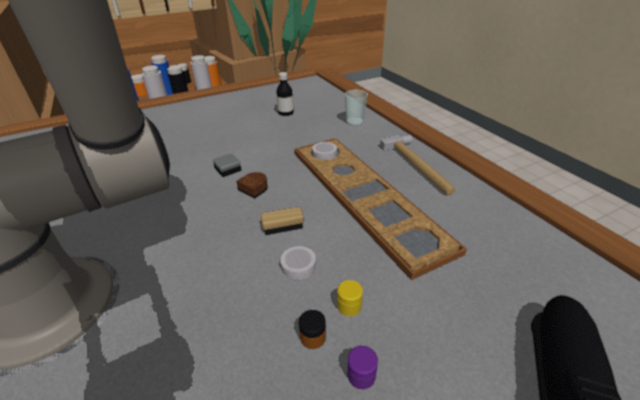

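The scene view shows the amber jar at (222,162), with purple (188,173) and yellow (228,185) decoys. The spare tin is at (276,176), brush (320,177), heel (380,175) and case (423,164). The tray runs from (245,249) to (411,242), with recesses left to right: heel, case, brush, jar, tin. Next I fit top faces from both depth views.

```bash
cat >> h.py <<'E'
def fit(P2):
    (c,(w,h),a)=cv2.minAreaRect((P2*1000).astype(np.float32)); return np.round(c,1),np.round((w,h),1),round(a,1)
def top(P,c,r,z0,z1):
    X=P.reshape(-1,3); return X[(np.hypot(X[:,0]-c[0],X[:,1]-c[1])<r)&(X[:,2]>z0)&(X[:,2]<z1)]
E
python3 - <<'E'
from h import *
Q={'jar':((.375,-.265),.035,.040,.055),'brush':((.435,-.015),.06,.029,.042),'case':((.39,.24),.05,.025,.036),'heel':((.425,.14),.05,.022,.034),'spare':((.415,-.125),.05,.015,.03),'tin':((.63,.18),.045,.028,.045),'yellow':((.45,-.245),.03,.040,.055),'tray':((.635,0),.4,.013,.03)}
for n in ['scene','side']:
    z=np.load(n+'0.npz'); P=cloud(z['d'],z['K'],z['C'])
    for q,(c,r,a,b) in Q.items():
        X=top(P,c,r,a,b)
        if q=='tray': X=X[X[:,0]>.54]
        print(n,q,len(X),np.round(np.median(X,0)*1000,1),*fit(X[:,:2]))
    for y in (.095,0,-.093,-.187):
        X=top(P,(.633,y),.016,-.01,.03); print('recess floor z',y,np.round(np.median(X[:,2])*1000,1))
p=camera_params('wrist');print(p)
E
```

```text
scene jar 148 [ 374.8 -262.5   45.1] [ 373.6 -262.5] [37.7 35.8] 2.2
scene brush 367 [435.2 -10.1  34.9] [431.  -10.1] [36.2 84.6] 77.3
scene case 309 [395.9 258.1  28.9] [393.8 259. ] [54.1 51.7] 7.6
scene heel 392 [425.8 147.3  27. ] [426.2 148.8] [61.7 59.5] 24.3
scene spare 388 [ 416.1 -122.5   21.5] [ 413.6 -122.7] [61.6 62.1] 8.5
scene tin 559 [634.5 186.5  33.5] [632.6 186.9] [61.9 62.6] 55.0
scene yellow 170 [ 451.8 -240.4   44.9] [ 449.  -241.1] [39.9 37.2] 5.3
scene tray 15734 [807.2  32.4  17.1] [760.5  40.9] [643.5 389.8] 87.9
recess floor z 0.095 11.3
recess floor z 0 11.7
recess floor z -0.093 11.8
recess floor z -0.187 11.6
side jar 561 [ 367.1 -266.4   46.3] [ 367.8 -264.5] [38.5 37.7] 62.3
side brush 549 [425.8 -16.6  35.9] [427.  -12.1] [37.  83.5] 76.1
side case 259 [389.7 254.1  29.7] [390.7 256.5] [52.2 50.7] 7.0
side heel 380 [419.8 143.1  28.1] [423.6 147. ] [59.6 58. ] 24.6
side spare 800 [ 408.3 -127.6   22.5] [ 409.6 -124.8] [62.9 61.2] 65.0
side tin 277 [627.5 180.4  34.2] [629.3 185.1] [61.2 63. ] 1.6
side yellow 448 [ 443.5 -244.6   46.3] [ 445.2 -242.4] [39.5 37.6] 57.6
side tray 10427 [672.9 -58.2  18.3] [774.2  29.8] [636.2 411.3] 89.9
recess floor z 0.095 12.4
recess floor z 0 12.5
recess floor z -0.093 12.6
recess floor z -0.187 12.5
{'fx': 355.6328626455096, 'fy': 355.6328626455096, 'cx': 315.5413269383257, 'cy': 193.5073604351479, 'hand_eye': array([[ 3.89614819e-04, -9.54487072e-01, -2.98252037e-01,
         8.10454195e-02],
       [ 9.99999906e-01,  3.14387537e-04,  3.00202285e-04,
        -4.43666025e-04],
       [-1.92772477e-04, -2.98252126e-01,  9.54487104e-01,
        -1.59244462e-01],
       [ 0.00000000e+00,  0.00000000e+00,  0.00000000e+00,
         1.00000000e+00]])}
```

```bash
cat >> h.py <<'E'
def go(*targets):
    "print step values for targets (x,y,z mm, yaw deg), all relative to the pose now"
    s=robot.observe(); R=Ro.from_euler('xyz',s['tool_rot']); p=np.array(s['tool_pos'])
    for x,y,z,w in targets:
        d=R.inv().apply(np.array([x,y,z])/1000-p); rv=(R.inv()*Ro.from_euler('xyz',[np.pi,0,np.radians(w)])).as_rotvec()
        print(np.round(d/.75,4),np.round(rv/(np.pi/4),4),'rows',round(np.linalg.norm(d)/.0417,1),round(np.degrees(np.linalg.norm(rv))/7.16,1))
E
python3 -c "
from h import *
go((450,-60,330,0))"
```

```text
[ 0.5651 -0.4832 -0.1377] [0.     0.     0.2977] rows 13.6 1.9
```

Call:
{"api": "step_arm", "payload": {
  "steps": [
    {"x":0.565,"y":-0.483,"z":-0.138,"rz":0.298,"claw":0.4},
    {"x":0.565,"y":-0.483,"z":-0.138,"rz":0.298,"claw":0.4},
    {"x":0.565,"y":-0.483,"z":-0.138,"rz":0.298,"claw":0.4},
    {"x":0.565,"y":-0.483,"z":-0.138,"rz":0.298,"claw":0.4},
    {"x":0.565,"y":-0.483,"z":-0.138,"rz":0.298,"claw":0.4},
    {"x":0.565,"y":-0.483,"z":-0.138,"rz":0.298,"claw":0.4},
    {"x":0.565,"y":-0.483,"z":-0.138,"rz":0.298,"claw":0.4},
    {"x":0.565,"y":-0.483,"z":-0.138,"rz":0.298,"claw":0.4},
    {"x":0.565,"y":-0.483,"z":-0.138,"rz":0.298,"claw":0.4},
    {"x":0.565,"y":-0.483,"z":-0.138,"rz":0.298,"claw":0.4},
    {"x":0.565,"y":-0.483,"z":-0.138,"rz":0.298,"claw":0.4},
    {"x":0.565,"y":-0.483,"z":-0.138,"rz":0.298,"claw":0.4}
  ]
}}

```text
$.steps[0]: bad value
```

Call:
{"api": "step_arm", "payload": {
  "steps": [
    {"x":0,"y":0,"z":0,"claw":0.4},
    {"x":0,"y":0,"z":0,"claw":0.4}
  ]
}}

```text
$.steps[0]: bad value
```

```bash
cat > look.py <<'E'
from h import *
import sys
k=sys.argv[1]
K,C=cam('wrist'); im,d=read_camera('wrist'); cv2.imwrite(f'pics/w{k}.png',im); np.savez(f'w{k}.npz',im=im,d=d,K=K,C=C)
s=robot.observe(); print(np.round(s['time'],2),np.round(s['tool_pos'],4),np.round(s['tool_rot'],4),np.round(s['qvel'],3))
P=cloud(d,K,C)
Q={'jar':((.37,-.264),.035,.040,.055),'brush':((.429,-.011),.06,.030,.042),'case':((.392,.258),.055,.025,.036),'heel':((.425,.148),.055,.022,.034),'spare':((.411,-.125),.05,.015,.03),'tin':((.631,.186),.045,.028,.045),'yellow':((.447,-.242),.03,.040,.055),'tray':((.635,0),.4,.014,.03)}
for q,(c,r,a,b) in Q.items():
    X=top(P,c,r,a,b)
    if q=='tray': X=X[(X[:,0]>.55)&(X[:,0]<.72)&(X[:,1]<.25)&(X[:,1]>-.25)]
    if len(X)>20: print(q,len(X),np.round(np.median(X,0)*1000,1),*fit(X[:,:2]))
for y in (.095,0,-.093,-.187):
    X=top(P,(.633,y),.05,.005,.0155)
    if len(X)>20: print('recess',y,len(X),np.round(np.median(X[:,2])*1000,1),*fit(X[:,:2]))
E
python3 look.py 1
```

```text
1.15 [ 0.1216 -0.5107  0.2267] [3.1415 0.     0.2337] [-0.001 -0.001 -0.001 -0.002  0.    -0.001]
```

View pics/w1.png

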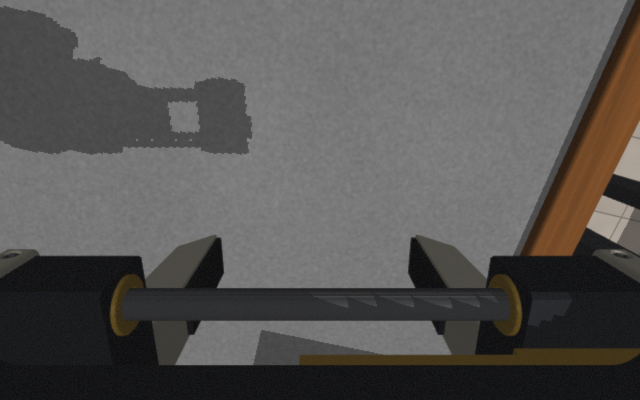

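The picture shows only bare bench, with the gripper filling the rows below 240, so the move was refused; the rows probably need all fields.

Call:
{"api": "step_arm", "payload": {
  "steps": [
    {"x":0.565,"y":-0.483,"z":-0.138,"rx":0,"ry":0,"rz":0.298,"claw":0.4},
    {"x":0.565,"y":-0.483,"z":-0.138,"rx":0,"ry":0,"rz":0.298,"claw":0.4},
    {"x":0.565,"y":-0.483,"z":-0.138,"rx":0,"ry":0,"rz":0.298,"claw":0.4},
    {"x":0.565,"y":-0.483,"z":-0.138,"rx":0,"ry":0,"rz":0.298,"claw":0.4},
    {"x":0.565,"y":-0.483,"z":-0.138,"rx":0,"ry":0,"rz":0.298,"claw":0.4},
    {"x":0.565,"y":-0.483,"z":-0.138,"rx":0,"ry":0,"rz":0.298,"claw":0.4},
    {"x":0.565,"y":-0.483,"z":-0.138,"rx":0,"ry":0,"rz":0.298,"claw":0.4},
    {"x":0.565,"y":-0.483,"z":-0.138,"rx":0,"ry":0,"rz":0.298,"claw":0.4},
    {"x":0.565,"y":-0.483,"z":-0.138,"rx":0,"ry":0,"rz":0.298,"claw":0.4},
    {"x":0.565,"y":-0.483,"z":-0.138,"rx":0,"ry":0,"rz":0.298,"claw":0.4},
    {"x":0.565,"y":-0.483,"z":-0.138,"rx":0,"ry":0,"rz":0.298,"claw":0.4},
    {"x":0.565,"y":-0.483,"z":-0.138,"rx":0,"ry":0,"rz":0.298,"claw":0.4}
  ],
  "squeeze": 25
}}

```text
time: 2.15
tool_pos: [0.4119, -0.1114, 0.3187]
tool_rot: [3.141, -0.001, -0.0]
contact_force: [0.8, -0.8, 0.5]
opening: 0.0645
grip_force: 0.0
```

```bash
python3 -c "
import time
from h import *
read_camera('wrist')"; python3 look.py 2
```

```text
2.25 [ 0.414  -0.1089  0.3192] [-3.1411 -0.0034  0.0075] [-0.109 -0.006  0.055 -0.054 -0.012 -0.098]
jar 778 [ 370.4 -261.    46.9] [ 369.4 -262.2] [39.3 38.8] 58.0
brush 1904 [430.4 -10.9  36.9] [428.1  -9.5] [36.3 84.1] 76.9
case 1690 [393.  257.1  30.9] [391.4 259.9] [53.1 54.6] 8.0
heel 1977 [423.3 147.5  29.1] [424.5 149. ] [59.7 57.9] 24.6
spare 1835 [ 412.  -122.3   23.4] [ 410.9 -122.3] [62.  62.6] 0.8
yellow 880 [ 446.6 -239.7   47. ] [ 446.1 -240.3] [38.6 39.6] 1.4
tray 7386 [579.5 -10.4  20.5] [580.6   1.9] [494.2  22.2] 89.9
recess 0 175 13.4 [588.2   1.6] [ 4.8 47. ] 0.4
```

View pics/w2.png

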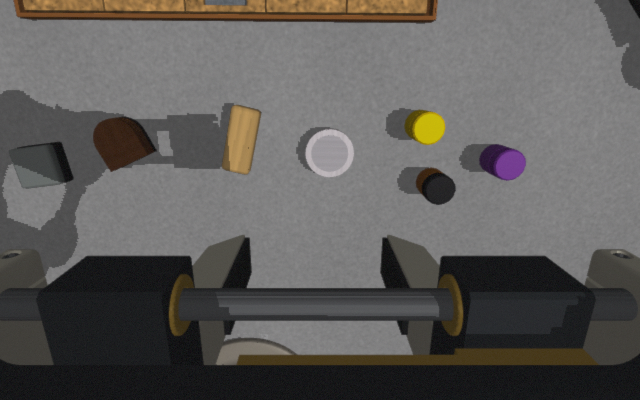

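Wrist view: heel at (123,143) with its flat edge facing lower right, so its x axis points about +25°. Brush is at (243,140), tilted about −13°, case (42,165), spare tin (330,152), amber jar (437,187). The three views agree within a few mm.

```bash
python3 -c "
from h import *
go((370,-263,110,-25),(370,-263,16,-25))"
```

```text
[-0.0611  0.2052  0.2786] [-0.0016 -0.0042  0.5651] rows 6.3 3.6
[-0.0615  0.2053  0.4039] [-0.0016 -0.0042  0.5651] rows 8.2 3.6
```

Call:
{"api": "step_arm", "payload": {
  "steps": [
    {"x":-0.061,"y":0.205,"z":0.278,"rx":0,"ry":0,"rz":0.565,"claw":0.4},
    {"x":-0.061,"y":0.205,"z":0.278,"rx":0,"ry":0,"rz":0.565,"claw":0.4},
    {"x":-0.061,"y":0.205,"z":0.278,"rx":0,"ry":0,"rz":0.565,"claw":0.4},
    {"x":-0.061,"y":0.205,"z":0.278,"rx":0,"ry":0,"rz":0.565,"claw":0.4},
    {"x":-0.061,"y":0.205,"z":0.278,"rx":0,"ry":0,"rz":0.565,"claw":0.4},
    {"x":-0.061,"y":0.205,"z":0.278,"rx":0,"ry":0,"rz":0.565,"claw":0.4},
    {"x":-0.061,"y":0.205,"z":0.278,"rx":0,"ry":0,"rz":0.565,"claw":0.4},
    {"x":-0.061,"y":0.205,"z":0.278,"rx":0,"ry":0,"rz":0.565,"claw":0.4},
    {"x":-0.061,"y":0.205,"z":0.278,"rx":0,"ry":0,"rz":0.565,"claw":0.4}
  ]
}}

```text
time: 3.0
tool_pos: [0.3647, -0.2675, 0.1092]
tool_rot: [-3.141, 0.001, -0.446]
contact_force: [-0.1, -0.3, 0.0]
opening: 0.0644
grip_force: 0.0
```

```bash
python3 look.py 3|head -3; python3 -c "
from h import *
go((370,-263,110,-25),(370,-263,16,-25))"
```

```text
3.05 [ 0.3654 -0.2674  0.1101] [ 3.1414e+00 -6.0000e-04 -4.4470e-01] [ 0.022 -0.027 -0.007  0.001 -0.     0.001]
jar 2706 [ 370.3 -263.6   47. ] [ 368.9 -262.8] [38.8 40.1] 61.6
spare 5338 [ 413.1 -126.9   23.4] [ 413.5 -124.3] [64.4 56.4] 64.7
[ 0.003  -0.0079  0.0002] [ 0.0002 -0.0007 -0.0107] rows 0.2 0.1
[ 0.0029 -0.0079  0.1255] [ 0.0002 -0.0007 -0.0107] rows 2.3 0.1
```

Call:
{"api": "step_arm", "payload": {
  "steps": [
    {"x":0.003,"y":-0.008,"z":0.06,"rx":0,"ry":0,"rz":0,"claw":0.4},
    {"x":0.003,"y":-0.008,"z":0.1,"rx":0,"ry":0,"rz":0,"claw":0.4},
    {"x":0.003,"y":-0.008,"z":0.1255,"rx":0,"ry":0,"rz":0,"claw":0.4},
    {"x":0.003,"y":-0.008,"z":0.1255,"rx":0,"ry":0,"rz":0,"claw":0.4},
    {"x":0.003,"y":-0.008,"z":0.1255,"rx":0,"ry":0,"rz":0,"claw":-0.6},
    {"x":0.003,"y":-0.008,"z":0.1255,"rx":0,"ry":0,"rz":0,"claw":-0.6},
    {"x":0.003,"y":-0.008,"z":0.1255,"rx":0,"ry":0,"rz":0,"claw":-0.6},
    {"x":0.003,"y":-0.008,"z":0.1255,"rx":0,"ry":0,"rz":0,"claw":-0.6},
    {"x":0.003,"y":-0.008,"z":0.1255,"rx":0,"ry":0,"rz":0,"claw":-0.6},
    {"x":0.003,"y":-0.008,"z":0.1255,"rx":0,"ry":0,"rz":0,"claw":-0.6}
  ]
}}

```text
time: 3.88
tool_pos: [0.3708, -0.2634, 0.0168]
tool_rot: [3.141, -0.003, -0.444]
contact_force: [-0.3, 1.1, 8.4]
opening: 0.0391
grip_force: 25.0
```

```bash
python3 -c "
from h import *
go((370,-263,120,-25),(632,95,110,-25),(632,95,30,-25))"
```

```text
[-8.000e-04  1.000e-04 -1.376e-01] [ 0.0013 -0.0038 -0.0097] rows 2.5 0.1
[ 0.1096 -0.581  -0.1245] [ 0.0013 -0.0038 -0.0097] rows 10.9 0.1
[ 0.1093 -0.5811 -0.0178] [ 0.0013 -0.0038 -0.0097] rows 10.6 0.1
```

```bash
python3 -c "
from h import *
go((550,0,230,0),)"
```

```text
[ 0.0657 -0.4195 -0.2845] [ 0.0021 -0.0034 -0.5652] rows 9.2 3.6
```

Call:
{"api": "step_arm", "payload": {
  "steps": [
    {"x":-0.001,"y":0,"z":-0.05,"rx":0,"ry":0,"rz":0,"claw":-0.6},
    {"x":0,"y":0,"z":-0.1,"rx":0,"ry":0,"rz":0,"claw":-0.6},
    {"x":0.066,"y":-0.42,"z":-0.285,"rx":0,"ry":0,"rz":-0.565,"claw":-0.6},
    {"x":0.066,"y":-0.42,"z":-0.285,"rx":0,"ry":0,"rz":-0.565,"claw":-0.6},
    {"x":0.066,"y":-0.42,"z":-0.285,"rx":0,"ry":0,"rz":-0.565,"claw":-0.6},
    {"x":0.066,"y":-0.42,"z":-0.285,"rx":0,"ry":0,"rz":-0.565,"claw":-0.6},
    {"x":0.066,"y":-0.42,"z":-0.285,"rx":0,"ry":0,"rz":-0.565,"claw":-0.6},
    {"x":0.066,"y":-0.42,"z":-0.285,"rx":0,"ry":0,"rz":-0.565,"claw":-0.6},
    {"x":0.066,"y":-0.42,"z":-0.285,"rx":0,"ry":0,"rz":-0.565,"claw":-0.6},
    {"x":0.066,"y":-0.42,"z":-0.285,"rx":0,"ry":0,"rz":-0.565,"claw":-0.6},
    {"x":0.066,"y":-0.42,"z":-0.285,"rx":0,"ry":0,"rz":-0.565,"claw":-0.6},
    {"x":0.066,"y":-0.42,"z":-0.285,"rx":0,"ry":0,"rz":-0.565,"claw":-0.6}
  ]
}}

```text
time: 4.88
tool_pos: [0.5519, 0.0034, 0.2311]
tool_rot: [-3.141, -0.004, 0.004]
contact_force: [-0.3, 0.2, -1.8]
opening: 0.0393
grip_force: 25.0
```

Call:
{"api": "step_arm", "payload": {
  "steps": [
    {"x":0,"y":0,"z":0,"rx":0,"ry":0,"rz":0,"claw":-0.6},
    {"x":0,"y":0,"z":0,"rx":0,"ry":0,"rz":0,"claw":-0.6}
  ]
}}

```text
time: 5.05
tool_pos: [0.5489, -0.0002, 0.2285]
tool_rot: [3.141, 0.002, -0.001]
contact_force: [-0.5, -0.3, -0.2]
opening: 0.0394
grip_force: 25.0
```

```bash
python3 look.py 4
```

```text
5.1 [ 5.489e-01 -5.000e-04  2.284e-01] [ 3.1414e+00  1.9000e-03 -1.5000e-03] [-0.01   0.001 -0.002  0.004  0.002  0.001]
case 486 [413.7 261.5  30.6] [411.4 262.4] [14.2 51.4] 6.9
heel 312 [449.5 147.4  28.7] [449.6 148.7] [42.5 12.4] 86.4
spare 71 [ 441.6 -121.1   18.2] [ 440.3 -122.3] [ 4.5 30.2] 0.0
tin 3817 [631.7 185.8  35.4] [630.5 187.2] [63.  62.7] 82.5
yellow 1083 [ 448.4 -238.    46.9] [ 446.8 -240.4] [39.  39.1] 64.0
tray 48257 [642.9  10.9  20.8] [633.1   1.6] [495.2 126.3] 90.0
recess 0.095 2392 13.5 [633.1  86.1] [53.5 73.5] 0.0
recess 0 5068 13.5 [633.    0.7] [97.1 94.3] 41.5
recess -0.093 4844 13.5 [633.1 -93.7] [67.8 94.8] 0.0
recess -0.187 4770 13.5 [ 633. -182.] [73.8 81.7] 0.1
```

View pics/w4.png

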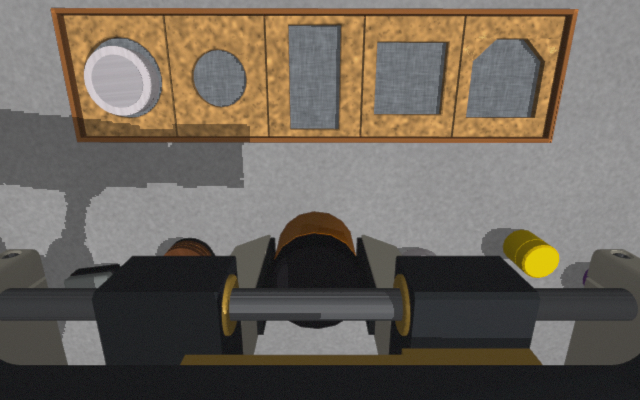

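The tray is square with the world, recess cut corners at image top (+x), order left to right tin, jar, brush, case, heel. Jar held in the gripper, round recess at (218,77).

Call:
{"api": "step_arm", "payload": {
  "steps": [
    {"x":0.112,"y":-0.128,"z":0.16,"rx":0,"ry":0,"rz":0,"claw":-0.6},
    {"x":0.112,"y":-0.128,"z":0.16,"rx":0,"ry":0,"rz":0,"claw":-0.6},
    {"x":0.112,"y":-0.128,"z":0.16,"rx":0,"ry":0,"rz":0,"claw":-0.6},
    {"x":0.112,"y":-0.128,"z":0.16,"rx":0,"ry":0,"rz":0,"claw":-0.6},
    {"x":0.112,"y":-0.128,"z":0.16,"rx":0,"ry":0,"rz":0,"claw":-0.6},
    {"x":0.112,"y":-0.128,"z":0.16,"rx":0,"ry":0,"rz":0,"claw":-0.6}
  ]
}}

```text
time: 5.6
tool_pos: [0.6325, 0.0965, 0.1052]
tool_rot: [3.141, 0.007, 0.0]
contact_force: [-1.3, -1.1, -1.4]
opening: 0.0394
grip_force: 25.0
```

```bash
python3 -c "
from h import *
go((633,95.6,30,0),)"
```

```text
[0.0014 0.0011 0.1003] [0.0004 0.0087 0.0003] rows 1.8 0.1
```

Call:
{"api": "step_arm", "payload": {
  "steps": [
    {"x":0.001,"y":0.001,"z":0.05,"rx":0,"ry":0,"rz":0,"claw":-0.6},
    {"x":0.001,"y":0.001,"z":0.085,"rx":0,"ry":0,"rz":0,"claw":-0.6},
    {"x":0.001,"y":0.001,"z":0.1,"rx":0,"ry":0,"rz":0,"claw":-0.6},
    {"x":0.001,"y":0.001,"z":0.101,"rx":0,"ry":0,"rz":0,"claw":-0.6},
    {"x":0.001,"y":0.001,"z":0.101,"rx":0,"ry":0,"rz":0,"claw":-0.6},
    {"x":0.001,"y":0.001,"z":0.101,"rx":0,"ry":0,"rz":0,"claw":0.2},
    {"x":0.001,"y":0.001,"z":0.101,"rx":0,"ry":0,"rz":0,"claw":0.2},
    {"x":0.001,"y":0.001,"z":0.101,"rx":0,"ry":0,"rz":0,"claw":0.2},
    {"x":0.001,"y":0.001,"z":0.101,"rx":0,"ry":0,"rz":0,"claw":0.2},
    {"x":0.001,"y":0.001,"z":0.06,"rx":0,"ry":0,"rz":0,"claw":0.2},
    {"x":0.001,"y":0.001,"z":0,"rx":0,"ry":0,"rz":0,"claw":0.2},
    {"x":0.001,"y":0.001,"z":-0.03,"rx":0,"ry":0,"rz":0,"claw":0.2}
  ]
}}

```text
time: 6.6
tool_pos: [0.6357, 0.0959, 0.1353]
tool_rot: [-3.142, -0.004, -0.0]
contact_force: [1.4, 0.9, 0.4]
opening: 0.0551
grip_force: 0.0
```

```bash
python3 -c "
from h import *
go((428,-10.5,110,-13))"
```

```text
[-0.2771  0.1419  0.0328] [-0.0005 -0.0045  0.2889] rows 5.6 1.8
```

Call:
{"api": "step_arm", "payload": {
  "steps": [
    {"x":-0.277,"y":0.142,"z":0.033,"rx":0,"ry":0,"rz":0.289,"claw":0.3},
    {"x":-0.277,"y":0.142,"z":0.033,"rx":0,"ry":0,"rz":0.289,"claw":0.3},
    {"x":-0.277,"y":0.142,"z":0.033,"rx":0,"ry":0,"rz":0.289,"claw":0.3},
    {"x":-0.277,"y":0.142,"z":0.033,"rx":0,"ry":0,"rz":0.289,"claw":0.3},
    {"x":-0.277,"y":0.142,"z":0.033,"rx":0,"ry":0,"rz":0.289,"claw":0.3},
    {"x":-0.277,"y":0.142,"z":0.033,"rx":0,"ry":0,"rz":0.289,"claw":0.3},
    {"x":-0.277,"y":0.142,"z":0.033,"rx":0,"ry":0,"rz":0.289,"claw":0.3},
    {"x":-0.277,"y":0.142,"z":0.033,"rx":0,"ry":0,"rz":0.289,"claw":0.3},
    {"x":-0.277,"y":0.142,"z":0.033,"rx":0,"ry":0,"rz":0.289,"claw":0.3}
  ]
}}

```text
time: 7.35
tool_pos: [0.4285, -0.0109, 0.1077]
tool_rot: [-3.141, -0.003, -0.228]
contact_force: [-0.7, -0.3, 0.3]
opening: 0.0595
grip_force: 0.0
```

```bash
python3 look.py 5; python3 -c "
from h import *
go((428,-10.5,16,-13))"
```

```text
7.4 [ 0.4286 -0.0107  0.1075] [-3.1415e+00 -2.5000e-03 -2.2690e-01] [ 0.009  0.01  -0.003  0.001  0.001 -0.001]
brush 5851 [432.7 -10.4  36.9] [428.9  -9.7] [36.  82.7] 76.9
heel 3172 [434.9 144.1  29.1] [434.4 143.4] [67.3 39.5] 84.0
spare 6095 [ 413.2 -121.4   23.3] [ 410.8 -122.4] [63.3 62.8] 66.9
tray 6242 [578.  117.2  20.4] [584.3  94.9] [153.2  29.9] 89.5
[-0.0012 -0.      0.122 ] [-0.0002 -0.0032 -0.    ] rows 2.2 0.0
```

View pics/w5.png

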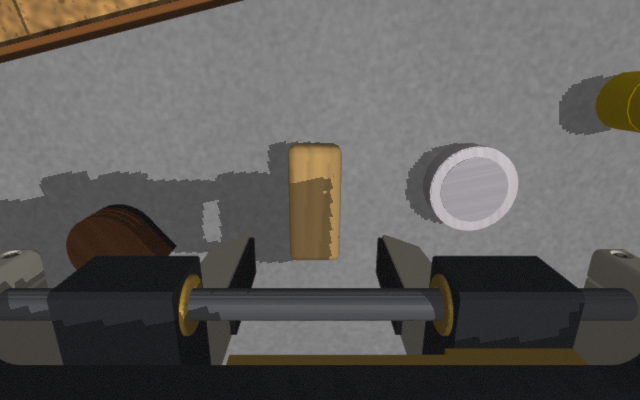

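Brush at (315,200) is square to the tool and centred between the fingers. Descending and gripping.

Call:
{"api": "step_arm", "payload": {
  "steps": [
    {"x":0,"y":0,"z":0.055,"rx":0,"ry":0,"rz":0,"claw":0.3},
    {"x":0,"y":0,"z":0.1,"rx":0,"ry":0,"rz":0,"claw":0.3},
    {"x":0,"y":0,"z":0.122,"rx":0,"ry":0,"rz":0,"claw":0.3},
    {"x":0,"y":0,"z":0.122,"rx":0,"ry":0,"rz":0,"claw":0.3},
    {"x":0,"y":0,"z":0.122,"rx":0,"ry":0,"rz":0,"claw":-0.7},
    {"x":0,"y":0,"z":0.122,"rx":0,"ry":0,"rz":0,"claw":-0.7},
    {"x":0,"y":0,"z":0.122,"rx":0,"ry":0,"rz":0,"claw":-0.7},
    {"x":0,"y":0,"z":0.122,"rx":0,"ry":0,"rz":0,"claw":-0.7},
    {"x":0,"y":0,"z":0.122,"rx":0,"ry":0,"rz":0,"claw":-0.7},
    {"x":0,"y":0,"z":0.122,"rx":0,"ry":0,"rz":0,"claw":-0.7},
    {"x":0,"y":0,"z":0.06,"rx":0,"ry":0,"rz":0,"claw":-0.7},
    {"x":0,"y":0,"z":0,"rx":0,"ry":0,"rz":0,"claw":-0.7}
  ]
}}

```text
time: 8.4
tool_pos: [0.4249, -0.0104, 0.0978]
tool_rot: [3.141, 0.007, -0.227]
contact_force: [1.3, -0.6, -0.2]
opening: 0.0359
grip_force: 25.0
```

```bash
python3 -c "
from h import *
go((633,2,110,0))"
```

```text
[ 0.2664 -0.0786 -0.0182] [-0.0007  0.0093 -0.2896] rows 5.0 1.8
```

Call:
{"api": "step_arm", "payload": {
  "steps": [
    {"x":0.262,"y":-0.078,"z":-0.003,"rx":0,"ry":0,"rz":-0.289,"claw":-0.7},
    {"x":0.262,"y":-0.078,"z":-0.003,"rx":0,"ry":0,"rz":-0.289,"claw":-0.7},
    {"x":0.262,"y":-0.078,"z":-0.003,"rx":0,"ry":0,"rz":-0.289,"claw":-0.7},
    {"x":0.262,"y":-0.078,"z":-0.003,"rx":0,"ry":0,"rz":-0.289,"claw":-0.7},
    {"x":0.262,"y":-0.078,"z":-0.003,"rx":0,"ry":0,"rz":-0.289,"claw":-0.7},
    {"x":0.262,"y":-0.078,"z":-0.003,"rx":0,"ry":0,"rz":-0.289,"claw":-0.7},
    {"x":0.262,"y":-0.078,"z":-0.003,"rx":0,"ry":0,"rz":-0.289,"claw":-0.7},
    {"x":0.262,"y":-0.078,"z":-0.003,"rx":0,"ry":0,"rz":-0.289,"claw":-0.7},
    {"x":0.262,"y":-0.078,"z":-0.003,"rx":0,"ry":0,"rz":-0.289,"claw":-0.7}
  ]
}}

```text
time: 9.15
tool_pos: [0.6302, 0.002, 0.1009]
tool_rot: [-3.142, 0.001, -0.0]
contact_force: [-0.3, -0.4, -1.3]
opening: 0.0356
grip_force: 25.0
```

```bash
python3 -c "
from h import *
go((633,2,29,0))
K,C=cam('wrist'); im,d=read_camera('wrist'); P=cloud(d,K,C); s=robot.observe(); print(s['tool_pos'],s['tool_rot'])
X=top(P,(.633,.002),.06,s['tool_pos'][2]+.012,s['tool_pos'][2]+.03);X=X[np.abs(X[:,1]-.002)<.025]
print(len(X),fit(X[:,:2]),np.median(X,0)); X=top(P,(.633,.095),.03,.05,.07); print('jar',len(X),fit(X[:,:2]),np.median(X[:,2]))"
```

```text
[ 0.0039 -0.      0.0959] [-0.0001  0.0019 -0.0005] rows 1.7 0.0
[0.63037378 0.00195207 0.1012197 ] [ 3.14155166e+00  8.42628163e-04 -4.33735163e-04]
11782 (array([630.7,   1.7]), array([83.5, 50. ]), 1.7) [0.64183653 0.00216783 0.12132699]
jar 3411 (array([634.3,  94.3]), array([39.5, 40.1]), 11.9) 0.058996068599109275
```

Call:
{"api": "step_arm", "payload": {
  "steps": [
    {"x":0.003,"y":0,"z":0.05,"rx":0,"ry":0,"rz":0,"claw":-0.7},
    {"x":0.003,"y":0,"z":0.08,"rx":0,"ry":0,"rz":0,"claw":-0.7},
    {"x":0.003,"y":0,"z":0.095,"rx":0,"ry":0,"rz":0,"claw":-0.7},
    {"x":0.003,"y":0,"z":0.095,"rx":0,"ry":0,"rz":0,"claw":-0.7},
    {"x":0.003,"y":0,"z":0.095,"rx":0,"ry":0,"rz":0,"claw":-0.7},
    {"x":0.003,"y":0,"z":0.095,"rx":0,"ry":0,"rz":0,"claw":0.1},
    {"x":0.003,"y":0,"z":0.095,"rx":0,"ry":0,"rz":0,"claw":0.1},
    {"x":0.003,"y":0,"z":0.095,"rx":0,"ry":0,"rz":0,"claw":0.1},
    {"x":0.003,"y":0,"z":0.095,"rx":0,"ry":0,"rz":0,"claw":0.1},
    {"x":0.003,"y":0,"z":0.05,"rx":0,"ry":0,"rz":0,"claw":0.1},
    {"x":0.003,"y":0,"z":0,"rx":0,"ry":0,"rz":0,"claw":0.1},
    {"x":0.003,"y":0,"z":-0.04,"rx":0,"ry":0,"rz":0,"claw":0.1}
  ]
}}

```text
time: 10.2
tool_pos: [0.6341, 0.002, 0.1331]
tool_rot: [3.141, -0.001, -0.0]
contact_force: [0.9, 0.8, 0.9]
opening: 0.0509
grip_force: 0.0
```

```bash
python3 -c "
from h import *
go((360,259,115,7.5))"
```

```text
[-0.3656 -0.3426  0.0238] [ 0.0003 -0.0012 -0.167 ] rows 9.0 1.0
```

Call:
{"api": "step_arm", "payload": {
  "steps": [
    {"x":-0.322,"y":-0.342,"z":0.024,"rx":0,"ry":0,"rz":-0.167,"claw":0.65},
    {"x":-0.322,"y":-0.342,"z":0.024,"rx":0,"ry":0,"rz":-0.167,"claw":0.65},
    {"x":-0.322,"y":-0.342,"z":0.024,"rx":0,"ry":0,"rz":-0.167,"claw":0.65},
    {"x":-0.322,"y":-0.342,"z":0.024,"rx":0,"ry":0,"rz":-0.167,"claw":0.65},
    {"x":-0.322,"y":-0.342,"z":0.024,"rx":0,"ry":0,"rz":-0.167,"claw":0.65},
    {"x":-0.322,"y":-0.342,"z":0.024,"rx":0,"ry":0,"rz":-0.167,"claw":0.65},
    {"x":-0.322,"y":-0.342,"z":0.024,"rx":0,"ry":0,"rz":-0.167,"claw":0.65},
    {"x":-0.322,"y":-0.342,"z":0.024,"rx":0,"ry":0,"rz":-0.167,"claw":0.65},
    {"x":-0.322,"y":-0.342,"z":0.024,"rx":0,"ry":0,"rz":-0.167,"claw":0.65},
    {"x":-0.322,"y":-0.342,"z":0.024,"rx":0,"ry":0,"rz":-0.167,"claw":0.65},
    {"x":-0.322,"y":-0.342,"z":0.024,"rx":0,"ry":0,"rz":-0.167,"claw":0.65}
  ]
}}

```text
time: 11.12
tool_pos: [0.3921, 0.2593, 0.1133]
tool_rot: [3.142, -0.001, 0.134]
contact_force: [0.2, -0.1, -0.1]
opening: 0.0753
grip_force: 0.0
```

```bash
python3 look.py 6; python3 -c "
from h import *
go((392,259,10,7.5))"
```

```text
11.17 [0.3929 0.2587 0.1133] [ 3.1416e+00 -1.4000e-03  1.3200e-01] [-0.031  0.005 -0.009 -0.    -0.001 -0.   ]
case 5036 [394.  260.8  31. ] [392.3 260.6] [52.  53.1] 7.6
heel 6163 [423.6 150.5  29.2] [424.5 148.9] [60.8 57.1] 24.8
[-0.0014 -0.0006  0.1378] [ 0.     -0.0017  0.0014] rows 2.5 0.0
```

View pics/w6.png

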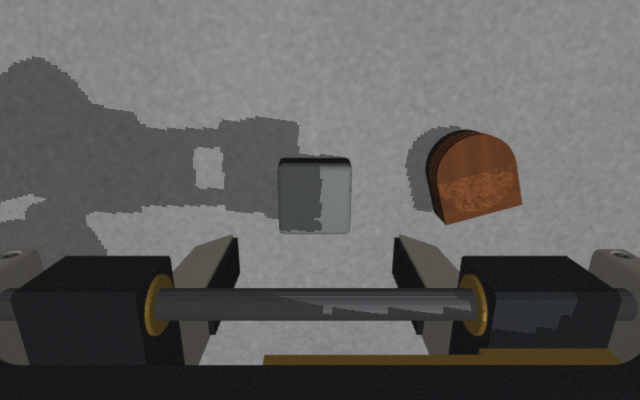

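Case at (315,197) is square to the tool and centred. The heel at (475,175) is clear of the fingers.

Call:
{"api": "step_arm", "payload": {
  "steps": [
    {"x":0,"y":-0.001,"z":0.055,"rx":0,"ry":0,"rz":0,"claw":0.65},
    {"x":0,"y":-0.001,"z":0.105,"rx":0,"ry":0,"rz":0,"claw":0.65},
    {"x":0,"y":-0.001,"z":0.137,"rx":0,"ry":0,"rz":0,"claw":0.65},
    {"x":0,"y":-0.001,"z":0.137,"rx":0,"ry":0,"rz":0,"claw":0.65},
    {"x":0,"y":-0.001,"z":0.137,"rx":0,"ry":0,"rz":0,"claw":-0.3},
    {"x":0,"y":-0.001,"z":0.137,"rx":0,"ry":0,"rz":0,"claw":-0.3},
    {"x":0,"y":-0.001,"z":0.137,"rx":0,"ry":0,"rz":0,"claw":-0.3},
    {"x":0,"y":-0.001,"z":0.137,"rx":0,"ry":0,"rz":0,"claw":-0.3},
    {"x":0,"y":-0.001,"z":0.137,"rx":0,"ry":0,"rz":0,"claw":-0.3},
    {"x":0,"y":-0.001,"z":0.137,"rx":0,"ry":0,"rz":0,"claw":-0.3},
    {"x":0,"y":-0.001,"z":0.07,"rx":0,"ry":0,"rz":0,"claw":-0.3},
    {"x":0,"y":-0.001,"z":-0.02,"rx":0,"ry":0,"rz":0,"claw":-0.3}
  ]
}}

```text
time: 12.17
tool_pos: [0.3905, 0.2585, 0.0929]
tool_rot: [3.14, 0.006, 0.131]
contact_force: [1.6, 0.2, -0.4]
opening: 0.054
grip_force: 25.0
```

Call:
{"api": "step_arm", "payload": {
  "steps": [
    {"x":0,"y":0,"z":0,"rx":0,"ry":0,"rz":0,"claw":-0.3},
    {"x":0,"y":0,"z":0,"rx":0,"ry":0,"rz":0,"claw":-0.3}
  ]
}}

```text
time: 12.33
tool_pos: [0.3939, 0.2601, 0.0962]
tool_rot: [-3.14, -0.006, 0.131]
contact_force: [-0.0, 0.4, -1.4]
opening: 0.0536
grip_force: 25.0
```

```bash
python3 -c "
from h import *
go((633,-92.4,130,0),(600,0,160,0))"
```

```text
[ 0.255   0.5076 -0.0444] [-0.0027 -0.0076  0.1669] rows 10.2 1.1
[ 0.2277  0.3796 -0.0844] [-0.0027 -0.0076  0.1669] rows 8.1 1.1
```

Call:
{"api": "step_arm", "payload": {
  "steps": [
    {"x":0.255,"y":0.507,"z":-0.04,"rx":0,"ry":0,"rz":0.167,"claw":-0.3},
    {"x":0.255,"y":0.507,"z":-0.04,"rx":0,"ry":0,"rz":0.167,"claw":-0.3},
    {"x":0.255,"y":0.507,"z":-0.04,"rx":0,"ry":0,"rz":0.167,"claw":-0.3},
    {"x":0.255,"y":0.507,"z":-0.04,"rx":0,"ry":0,"rz":0.167,"claw":-0.3},
    {"x":0.255,"y":0.507,"z":-0.04,"rx":0,"ry":0,"rz":0.167,"claw":-0.3},
    {"x":0.255,"y":0.507,"z":-0.04,"rx":0,"ry":0,"rz":0.167,"claw":-0.3},
    {"x":0.255,"y":0.507,"z":-0.04,"rx":0,"ry":0,"rz":0.167,"claw":-0.3},
    {"x":0.255,"y":0.507,"z":-0.04,"rx":0,"ry":0,"rz":0.167,"claw":-0.3},
    {"x":0.255,"y":0.507,"z":-0.04,"rx":0,"ry":0,"rz":0.167,"claw":-0.3},
    {"x":0.255,"y":0.507,"z":-0.04,"rx":0,"ry":0,"rz":0.167,"claw":-0.3},
    {"x":0.255,"y":0.507,"z":-0.04,"rx":0,"ry":0,"rz":0.167,"claw":-0.3},
    {"x":0.255,"y":0.507,"z":-0.04,"rx":0,"ry":0,"rz":0.167,"claw":-0.3}
  ]
}}

```text
time: 13.33
tool_pos: [0.6321, -0.0958, 0.122]
tool_rot: [3.141, 0.001, -0.004]
contact_force: [-1.5, 0.5, -0.4]
opening: 0.0537
grip_force: 25.0
```

Call:
{"api": "step_arm", "payload": {
  "steps": [
    {"x":0,"y":0,"z":0,"rx":0,"ry":0,"rz":0,"claw":-0.3},
    {"x":0,"y":0,"z":0,"rx":0,"ry":0,"rz":0,"claw":-0.3}
  ]
}}

```text
time: 13.5
tool_pos: [0.6303, -0.0913, 0.1225]
tool_rot: [-3.141, 0.003, 0.001]
contact_force: [-0.7, -0.2, -1.7]
opening: 0.0538
grip_force: 25.0
```

```bash
cat > held.py <<'E'
from h import *
import sys
x,y,z,w,r=map(float,sys.argv[1:6])
go((x,y,z,w))
K,C=cam('wrist'); im,d=read_camera('wrist'); P=cloud(d,K,C); s=robot.observe(); t=s['tool_pos']; print(np.round(t,4),np.round(s['tool_rot'],4))
X=top(P,t[:2],r,t[2]+.01,t[2]+.03);X=X[np.abs(X[:,1]-t[1])<.025]
print('held',len(X),*fit(X[:,:2]),np.median(X,0)-t)
for n,c in dict(jar=(.633,.0956,.05,.07),brush=(.633,.002,.04,.055),case=(.633,-.0924,.036,.05),heel=(.633,-.1864,.034,.05)).items():
    X=top(P,c[:2],.055,*c[2:]); 
    if len(X)>50: print(n,len(X),*fit(X[:,:2]),np.median(X[:,2]))
E
python3 held.py 633 -92.4 23 0 .05
```

```text
[0.0039 0.0016 0.1326] [-0.0013  0.0034  0.0007] rows 2.4 0.0
[ 0.6305 -0.0911  0.1229] [-3.1408e+00  2.0000e-03  1.2000e-03]
held 8520 [628.6 -91.1] [50. 53.] 90.0 [ 9.93219926e-03 -6.23102973e-05  1.87156778e-02]
jar 3039 [634.8  93.5] [39.5 39.3] 35.6 0.05892061381855515
brush 6059 [634.1   1.6] [35.6 83.1] 90.0 0.04888821718955377
```

Call:
{"api": "step_arm", "payload": {
  "steps": [
    {"x":0.004,"y":0.001,"z":0.05,"rx":0,"ry":0,"rz":0,"claw":-0.3},
    {"x":0.004,"y":0.001,"z":0.1,"rx":0,"ry":0,"rz":0,"claw":-0.3},
    {"x":0.004,"y":0.001,"z":0.122,"rx":0,"ry":0,"rz":0,"claw":-0.3},
    {"x":0.004,"y":0.001,"z":0.131,"rx":0,"ry":0,"rz":0,"claw":-0.3},
    {"x":0.004,"y":0.001,"z":0.131,"rx":0,"ry":0,"rz":0,"claw":-0.3},
    {"x":0.004,"y":0.001,"z":0.131,"rx":0,"ry":0,"rz":0,"claw":0.45},
    {"x":0.004,"y":0.001,"z":0.131,"rx":0,"ry":0,"rz":0,"claw":0.45},
    {"x":0.004,"y":0.001,"z":0.131,"rx":0,"ry":0,"rz":0,"claw":0.45},
    {"x":0.004,"y":0.001,"z":0.131,"rx":0,"ry":0,"rz":0,"claw":0.45},
    {"x":0.004,"y":0.001,"z":0.09,"rx":0,"ry":0,"rz":0,"claw":0.45},
    {"x":0.004,"y":0.001,"z":0.04,"rx":0,"ry":0,"rz":0,"claw":0.45},
    {"x":0.004,"y":0.001,"z":-0.02,"rx":0,"ry":0,"rz":0,"claw":0.45}
  ]
}}

```text
time: 14.55
tool_pos: [0.6335, -0.0932, 0.1351]
tool_rot: [-3.141, 0.003, -0.0]
contact_force: [1.8, -0.7, -0.4]
opening: 0.067
grip_force: 0.0
```

```bash
python3 -c "
from h import *
go((411,143,115,24.7))"
```

```text
[-0.2967 -0.3148  0.0281] [-0.002   0.004  -0.5493] rows 7.8 3.5
```

Call:
{"api": "step_arm", "payload": {
  "steps": [
    {"x":-0.297,"y":-0.315,"z":0.027,"rx":0,"ry":0,"rz":-0.549,"claw":0.7},
    {"x":-0.297,"y":-0.315,"z":0.027,"rx":0,"ry":0,"rz":-0.549,"claw":0.7},
    {"x":-0.297,"y":-0.315,"z":0.027,"rx":0,"ry":0,"rz":-0.549,"claw":0.7},
    {"x":-0.297,"y":-0.315,"z":0.027,"rx":0,"ry":0,"rz":-0.549,"claw":0.7},
    {"x":-0.297,"y":-0.315,"z":0.027,"rx":0,"ry":0,"rz":-0.549,"claw":0.7},
    {"x":-0.297,"y":-0.315,"z":0.027,"rx":0,"ry":0,"rz":-0.549,"claw":0.7},
    {"x":-0.297,"y":-0.315,"z":0.027,"rx":0,"ry":0,"rz":-0.549,"claw":0.7},
    {"x":-0.297,"y":-0.315,"z":0.027,"rx":0,"ry":0,"rz":-0.549,"claw":0.7},
    {"x":-0.297,"y":-0.315,"z":0.027,"rx":0,"ry":0,"rz":-0.549,"claw":0.7},
    {"x":-0.297,"y":-0.315,"z":0.027,"rx":0,"ry":0,"rz":-0.549,"claw":0.7},
    {"x":-0.297,"y":-0.315,"z":0.027,"rx":0,"ry":0,"rz":-0.549,"claw":0.7}
  ]
}}

```text
time: 15.47
tool_pos: [0.4128, 0.1428, 0.1155]
tool_rot: [3.141, -0.002, 0.432]
contact_force: [1.2, -0.3, 0.5]
opening: 0.0782
grip_force: 0.0
```

```bash
python3 look.py 7; python3 -c "
from h import *
go((411,143,10,24.7))
z=np.load('w7.npz');P=cloud(z['d'],z['K'],z['C']);X=top(P,(.425,.148),.055,.022,.034)
a=np.radians(24.7);q=(X[:,:2]*1000-[411,143])@np.array([[np.cos(a),-np.sin(a)],[np.sin(a),np.cos(a)]])
print(np.percentile(q,[1,99],axis=0))"
```

```text
15.52 [0.4131 0.1424 0.1154] [ 3.1408e+00 -1.7000e-03  4.3050e-01] [-0.015  0.008 -0.003  0.001  0.002  0.003]
heel 5695 [423.6 149.6  29.2] [424.6 149.2] [60. 56.] 24.8
tray 8285 [580.8  37.4  20.5] [592.9  41.3] [156.   47.1] 90.0
recess 0 1200 13.6 [ 6.017e+02 -2.000e-01] [46.8 30.9] 89.3
[-0.0025 -0.002   0.1405] [ 0.001  -0.0022 -0.0008] rows 2.5 0.0
[[-14.26178841 -27.15090922]
 [ 43.96044786  27.01340604]]
```

View pics/w7.png

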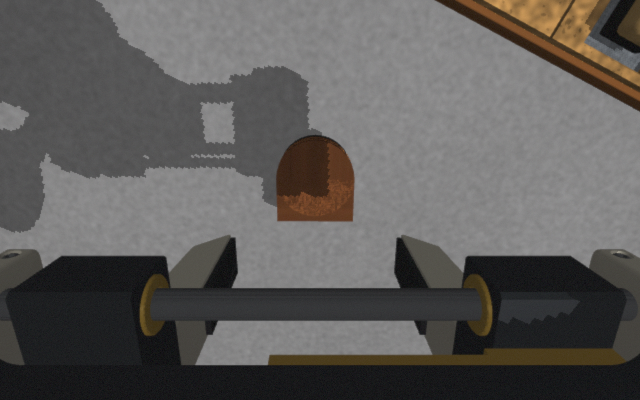

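Heel at (315,178) is centred between the fingers, flat edge toward the gripper and round back along tool +x.

Call:
{"api": "step_arm", "payload": {
  "steps": [
    {"x":-0.002,"y":-0.001,"z":0.055,"rx":0,"ry":0,"rz":0,"claw":0.7},
    {"x":-0.002,"y":-0.001,"z":0.105,"rx":0,"ry":0,"rz":0,"claw":0.7},
    {"x":-0.002,"y":-0.001,"z":0.14,"rx":0,"ry":0,"rz":0,"claw":0.7},
    {"x":-0.002,"y":-0.001,"z":0.14,"rx":0,"ry":0,"rz":0,"claw":0.7},
    {"x":-0.002,"y":-0.001,"z":0.14,"rx":0,"ry":0,"rz":0,"claw":-0.3},
    {"x":-0.002,"y":-0.001,"z":0.14,"rx":0,"ry":0,"rz":0,"claw":-0.3},
    {"x":-0.002,"y":-0.001,"z":0.14,"rx":0,"ry":0,"rz":0,"claw":-0.3},
    {"x":-0.002,"y":-0.001,"z":0.14,"rx":0,"ry":0,"rz":0,"claw":-0.3},
    {"x":-0.002,"y":-0.001,"z":0.14,"rx":0,"ry":0,"rz":0,"claw":-0.3},
    {"x":-0.002,"y":-0.001,"z":0.14,"rx":0,"ry":0,"rz":0,"claw":-0.3},
    {"x":-0.002,"y":-0.001,"z":0.07,"rx":0,"ry":0,"rz":0,"claw":-0.3},
    {"x":-0.002,"y":-0.001,"z":-0.01,"rx":0,"ry":0,"rz":0,"claw":-0.3}
  ]
}}

```text
time: 16.52
tool_pos: [0.4082, 0.1426, 0.0926]
tool_rot: [-3.14, 0.007, 0.431]
contact_force: [0.7, -0.1, -0.6]
opening: 0.0555
grip_force: 25.0
```

Call:
{"api": "step_arm", "payload": {
  "steps": [
    {"x":0,"y":0,"z":0,"rx":0,"ry":0,"rz":0,"claw":-0.3},
    {"x":0,"y":0,"z":0,"rx":0,"ry":0,"rz":0,"claw":-0.3}
  ]
}}

```text
time: 16.68
tool_pos: [0.4118, 0.1432, 0.0957]
tool_rot: [3.14, -0.006, 0.431]
contact_force: [-0.1, -0.2, -1.4]
opening: 0.0556
grip_force: 25.0
```

```bash
python3 -c "
from h import *
go((618,-186.4,125,0))"
```

```text
[ 0.0663  0.5143 -0.0378] [ 5.000e-04 -7.800e-03  5.491e-01] rows 9.4 3.5
```

Call:
{"api": "step_arm", "payload": {
  "steps": [
    {"x":0.066,"y":0.514,"z":-0.035,"rx":0,"ry":0,"rz":0.549,"claw":-0.3},
    {"x":0.066,"y":0.514,"z":-0.035,"rx":0,"ry":0,"rz":0.549,"claw":-0.3},
    {"x":0.066,"y":0.514,"z":-0.035,"rx":0,"ry":0,"rz":0.549,"claw":-0.3},
    {"x":0.066,"y":0.514,"z":-0.035,"rx":0,"ry":0,"rz":0.549,"claw":-0.3},
    {"x":0.066,"y":0.514,"z":-0.035,"rx":0,"ry":0,"rz":0.549,"claw":-0.3},
    {"x":0.066,"y":0.514,"z":-0.035,"rx":0,"ry":0,"rz":0.549,"claw":-0.3},
    {"x":0.066,"y":0.514,"z":-0.035,"rx":0,"ry":0,"rz":0.549,"claw":-0.3},
    {"x":0.066,"y":0.514,"z":-0.035,"rx":0,"ry":0,"rz":0.549,"claw":-0.3},
    {"x":0.066,"y":0.514,"z":-0.035,"rx":0,"ry":0,"rz":0.549,"claw":-0.3},
    {"x":0.066,"y":0.514,"z":-0.035,"rx":0,"ry":0,"rz":0.549,"claw":-0.3},
    {"x":0.066,"y":0.514,"z":-0.035,"rx":0,"ry":0,"rz":0.549,"claw":-0.3},
    {"x":0.066,"y":0.514,"z":-0.035,"rx":0,"ry":0,"rz":0.549,"claw":-0.3}
  ]
}}

```text
time: 17.68
tool_pos: [0.6151, -0.1868, 0.1175]
tool_rot: [-3.14, 0.003, -0.002]
contact_force: [-1.5, -0.8, -1.5]
opening: 0.0556
grip_force: 25.0
```

Call:
{"api": "step_arm", "payload": {
  "steps": [
    {"x":0,"y":0,"z":0,"rx":0,"ry":0,"rz":0,"claw":-0.3},
    {"x":0,"y":0,"z":0,"rx":0,"ry":0,"rz":0,"claw":-0.3}
  ]
}}

```text
time: 17.85
tool_pos: [0.6153, -0.1851, 0.1189]
tool_rot: [-3.141, 0.002, 0.001]
contact_force: [0.2, -0.1, -0.3]
opening: 0.0558
grip_force: 25.0
```

```bash
python3 held.py 618 -186.4 24 0 .06
```

```text
[0.0038 0.0019 0.1265] [-0.0012  0.0023  0.0015] rows 2.3 0.0
[ 0.6156 -0.1852  0.1192] [-3.141e+00  1.200e-03  1.200e-03]
held 12040 [ 633.4 -185.2] [53.1 50. ] 0.0 [0.01818372 0.00025482 0.01720339]
brush 7053 [633.8   1.2] [83.3 36.7] 0.0 0.04883016333606116
case 5693 [631.7 -92.1] [52.8 52.4] 90.0 0.04300901638233029
```

Call:
{"api": "step_arm", "payload": {
  "steps": [
    {"x":0.0035,"y":0.0015,"z":0.05,"rx":0,"ry":0,"rz":0,"claw":-0.3},
    {"x":0.0035,"y":0.0015,"z":0.1,"rx":0,"ry":0,"rz":0,"claw":-0.3},
    {"x":0.0035,"y":0.0015,"z":0.118,"rx":0,"ry":0,"rz":0,"claw":-0.3},
    {"x":0.0035,"y":0.0015,"z":0.126,"rx":0,"ry":0,"rz":0,"claw":-0.3},
    {"x":0.0035,"y":0.0015,"z":0.126,"rx":0,"ry":0,"rz":0,"claw":-0.3},
    {"x":0.0035,"y":0.0015,"z":0.126,"rx":0,"ry":0,"rz":0,"claw":0.5},
    {"x":0.0035,"y":0.0015,"z":0.126,"rx":0,"ry":0,"rz":0,"claw":0.5},
    {"x":0.0035,"y":0.0015,"z":0.126,"rx":0,"ry":0,"rz":0,"claw":0.5},
    {"x":0.0035,"y":0.0015,"z":0.126,"rx":0,"ry":0,"rz":0,"claw":0.5},
    {"x":0.0035,"y":0.0015,"z":0.08,"rx":0,"ry":0,"rz":0,"claw":0.5},
    {"x":0.0035,"y":0.0015,"z":0.03,"rx":0,"ry":0,"rz":0,"claw":0.5},
    {"x":0.0035,"y":0.0015,"z":-0.02,"rx":0,"ry":0,"rz":0,"claw":0.5}
  ]
}}

```text
time: 18.9
tool_pos: [0.6184, -0.1876, 0.1355]
tool_rot: [-3.141, 0.001, -0.0]
contact_force: [0.5, 0.4, 0.2]
opening: 0.0691
grip_force: 0.0
```

Call:
{"api": "step_arm", "payload": {
  "steps": [
    {"x":-0.09,"y":-0.24,"z":-0.13,"rx":0,"ry":0,"rz":0,"claw":0.5},
    {"x":-0.09,"y":-0.24,"z":-0.13,"rx":0,"ry":0,"rz":0,"claw":0.5},
    {"x":-0.09,"y":-0.24,"z":-0.13,"rx":0,"ry":0,"rz":0,"claw":0.5},
    {"x":-0.09,"y":-0.24,"z":-0.13,"rx":0,"ry":0,"rz":0,"claw":0.5},
    {"x":-0.09,"y":-0.24,"z":-0.13,"rx":0,"ry":0,"rz":0,"claw":0.5},
    {"x":-0.09,"y":-0.24,"z":-0.13,"rx":0,"ry":0,"rz":0,"claw":0.5},
    {"x":-0.09,"y":-0.24,"z":-0.13,"rx":0,"ry":0,"rz":0,"claw":0.5},
    {"x":-0.09,"y":-0.24,"z":-0.13,"rx":0,"ry":0,"rz":0,"claw":0.5},
    {"x":-0.09,"y":-0.24,"z":-0.13,"rx":0,"ry":0,"rz":0,"claw":0.5},
    {"x":-0.09,"y":-0.24,"z":-0.13,"rx":0,"ry":0,"rz":0,"claw":0.5}
  ]
}}

```text
time: 19.73
tool_pos: [0.5514, -0.0092, 0.2308]
tool_rot: [3.142, 0.002, -0.002]
contact_force: [0.0, -0.6, -0.2]
opening: 0.0689
grip_force: 0.0
```

```bash
python3 held.py 600 0 200 0 .06; python3 look.py 8
```

```text
[ 0.0648 -0.0124  0.041 ] [ 0.0001  0.0024 -0.0026] rows 1.4 0.0
[ 0.5514 -0.0091  0.2308] [ 3.1416e+00  1.9000e-03 -2.1000e-03]
held 0 [0. 0.] [0. 0.] 0.0 [nan nan nan]
jar 1692 [634.3  94. ] [39.2 38.4] 88.7 0.05910317363075529
brush 3632 [633.5   2.4] [36.1 83. ] 89.8 0.049013812836771614
case 3322 [631.7 -91.4] [53.3 52.1] 90.0 0.04307473108257698
heel 3765 [ 632.9 -186.2] [59.3 57.8] 0.9 0.04120415082115775
19.83 [ 0.5514 -0.009   0.2309] [-3.1416e+00  1.7000e-03 -2.0000e-03] [ 0.004 -0.004 -0.001  0.003  0.002  0.003]
spare 30 [406.5 -92.2  22.6] [407.  -92.6] [12.6  3.1] 16.0
tin 3750 [631.7 185.7  35.4] [630.7 187.1] [62.4 63.4] 8.3
yellow 331 [ 460.  -237.6   46.5] [ 460.1 -239.8] [12.7 36.6] 3.7
tray 44046 [644.5  27.4  20.9] [632.7   1.6] [495.1 125.8] 89.9
recess 0.095 628 13.4 [633.4  96.8] [53.1 94.9] 0.0
recess 0 1341 13.4 [632.8   0.9] [96.8 94.1] 41.9
recess -0.093 1267 13.5 [632.8 -86.6] [81.1 68.3] 90.0
recess -0.187 934 13.5 [ 632.3 -188.1] [74.2 67.7] 0.3
  return _methods._mean(a, axis=axis, dtype=dtype,
  ret = um.true_divide(
```

View pics/w8.png

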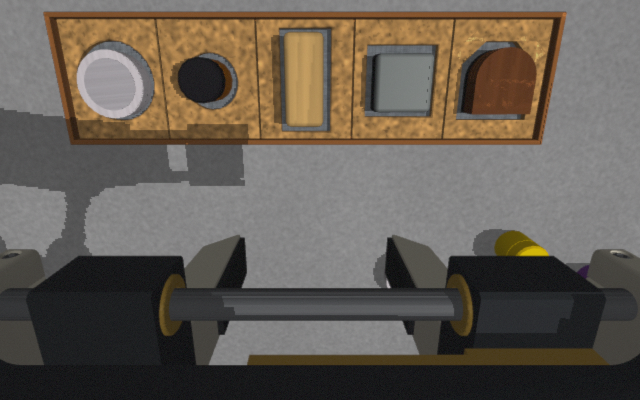

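Jar (208,80), brush (304,80), case (402,83) and heel (500,80) all sit in their recesses. Each top is at the expected height plus the camera's 1 mm bias, and the heel's round back is at the cut corners.

```bash
python3 -c "
from cell import robot
print(robot.hand_in())"
```

```text
the job is handed in; nothing more can be done
None
```

The jar, brush, case and heel are each seated flat in their own recesses, with the heel's round back at the cut corners; neither tin was touched, and I handed the job in at about 20 s.

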